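Snap the retaining bar onto the nozzle rack and hold it down

ROBOT

A 6-joint arm with a two-finger parallel gripper is mounted at the origin on a cart in front of the work surface, level with it; the furniture and walls round the work are solid. World frame = base frame: x ahead of the robot, y to its left, z up, the work surface at z = 0. Lengths are in mm, angles in rad, forces in N, time in s.
With the tool pointing down it reaches from about 425 to 950 mm from the base axis. Payload 14.7 kg.
Tool frame: the origin (TCP) lies at the very end of the fingers, on their centre line; the grasp point (between the pads) lies 19 mm behind it; z points along the fingers, y is the direction in which the jaws open and shut (so a half turn about z gives the same grasp; the last joint's range is limited). The gripper opens to 85 mm and grips with 20 to 120 N. Pads are 22 mm wide; open, the fingers measure 114 mm over their backs; the gripper's body (76 mm by 85 mm) begins 54 mm behind the grasp point. The pads swing forward as they close: fully open they stand 13 mm farther back than shut.
Start: joints at [1.164, 0.48, 1.596, -0, 1.065, -0.047], TCP at [228.832, 608.381, 231.297] pointing down, gripper open.
Joint ranges: [-2.75, 2.75], [-0.82, 2.05], [0.23, 2.67], [-1.56, 4.7], [0.09, 2.69], [-2.92, 2.92]. Speed limits (rad/s): [1.89, 1.89, 2.39, 3.01, 3.01, 3.01].

INTERFACE

Orientations are given as a unit quaternion [w, x, y, z].
In Python, from station import get_obs, snapshot, camera_info, finish_job gives the robot as it stands.
- The arm moves only by the shell command python3 -m crank 'ROWS' [FORCE]. ROWS is JSON, a list of rows, each a list of 3 entries, a list of its own where there are three numbers: the shift along the tool's x, y, z in cm, then the turn, a rotation vector about the tool's x, y, z in rad, then the finger opening in cm, from 0 to 8.54. A call has 1 to 5 rows; each row shifts and turns the commanded pose from where the row before left it, along the tool's axes as they then stand; what a row does not reach is not made up. A row lasts 1/10 s, in which the tool goes at most 50 mm and 8.59 degrees, less where a joint would pass 70% of its speed; a pose out of reach is approached as far as the arm can. A call with a gripper value outside its range is refused whole. The fingers move at their own pace and stop on an object; FORCE is the grip in N (left out, the last holds). Time passes only in rows, so rows that do not move let the fingers close. It gives the time, the measured TCP pose, the force and the opening at its end, in the units of the state.
- get_obs(): the state, without advancing time (a new reading comes with each control period).
- snapshot(name): name is "scene" or "top" or "wrist"; returns the picture (400x640x3 uint8, red, green, blue); there is no depth.
- camera_info(name): a dict with "fovy" (degrees; the focal length in pixels is half the picture's height over the tangent of half this angle, whatever the lens; pixels are square), "cx", "cy" (the principal point, pixels), "extrinsics" (4x4, takes a point from camera to world coordinates); the wrist camera has in their place "tool_from_camera" (4x4, takes a point from camera to tool coordinates, whose origin is the TCP and whose axes are the flange's). Camera axes: x right, y up, looking along -z (the intrinsics and any distortion apply to the point x, -y, -z); pixel columns grow to the right and rows downward; lengths in mm; the calibration is good to about 2 mm. A picture is of the moment at which its call begins: read the wrist's pose just before it. camera_info takes no time and is no camera call.
- finish_job(): hands the job in, once; it reports no verdict.
The state is a dict: "time": time; "q": joint angles; "joint_velocities": joint speeds; "joint_efforts": joint torques, N m; "position": TCP position; "tool_rot": TCP orientation; "force": force on the tool from outside, world axes, zero at the start; "wrist_torque": the same for the moment, N m; "opening": finger opening in mm.
Only numpy, scipy, OpenCV 4.12 (cv2) and the standard library are available. Lean on these libraries where they do the work, as an engineer would, in place of code of your own. Each camera call takes 0.05 s, during which the arm holds its last target.

TASK

Close the nozzle rack: take the longer of the two loose flat bars with a black grip, lay it across the rack's two end supports above the three nozzles so that it rests in the sloping mouths of both pairs of spring catches, then press it down through the click until it is fully home at both ends. Keep pressing: finish with the gripper still on the bar, pushing it firmly down (about 10 N) and not letting go. The nozzles stay standing in the rack and the shorter bar stays where it lies.

Things in the scene. Friction and masses are not known exactly. Their poses are not given: they have to be found in the camera images.
- rack: Nozzle rack, fixed: aluminium base 60 x 236 x 18 mm (x, y, z), three pockets with cone nozzles in a row along y (nozzle tops 52 mm above the worktop), and at y = +90 and -90 mm a black post with a pair of steel spring catches. Origin: centre of the underside, at worktop height; x across, y along the row, z up. Turned up to 0.45 rad from lying along world y.
- rack_seat_l (a point): Centre of the flat top (seat) of the post at local y = +90 mm, 54.5 mm above the worktop, 22 x 18 mm. At its local -x and +x sides stand two spring catches, 14 mm wide, that yield outwards: noses 18 mm apart at height 63 mm; above them the faces slope apart, 27 degrees from vertical, to a mouth 30 mm wide at height 75 mm.
- rack_seat_r (a point): The same at local y = -90 mm. The 24 mm wide bar laid in both mouths has its underside about 68 mm above the worktop. Pressed down, it spreads the four catches (force grows over about 5 mm to some 12 to 18 N in all), then the force drops suddenly to a few N and after about 14 mm of travel in all it stops on the seats, noses over its top.
- long_bar: The longer bar, loose, lying flat, about 0.15 kg: aluminium strip 24 x 220 x 6 mm (x, y, z) with a black grip block 12 x 40 x 24 mm on the middle of its top (grip's top 30 mm above the bar's underside); take the block across its 12 mm (local x). Origin: centre of the underside; x across, y along, z up. Symmetric: either end may go to either support.
- long_bar_end_a (a point): Point on the long bar's underside on its centre line, 90 mm from the middle towards local +y: comes to lie over one support (54.5 mm above the worktop when home).
- long_bar_end_b (a point): The same at 90 mm towards local -y.
- short_bar: The shorter bar of the same make, for another rack: aluminium strip 24 x 140 x 6 mm with the same black grip. It does not reach across this rack; leave it. The two bars may lie in either of two places. Origin and axes as for the long bar.
- rack_nozzle_1: Smallest nozzle, 22 x 25 x 44 mm, standing loose in the rack's pocket at local y = -48 mm. Origin: centre of its foot, 8 mm above the worktop; z up its axis.
- rack_nozzle_2: Grey nozzle, 26 x 30 x 44 mm, standing in the middle pocket. Origin as above.
- rack_nozzle_3: Largest nozzle, 30 x 34 x 44 mm, standing in the pocket at local y = +48 mm. Origin as above.
Mind the look-alikes: they are no part of the job. Leave any green or yellow look-alike of the rack_nozzle_2 alone.

How it is judged (in metres and radians):
On the way, in this order (a step that is already met when the one before it is completed fails the run):
1. the long bar rests across both supports in the mouths of the catches, not yet snapped in (horizontal distance between long_bar and rack below 0.01 m and angle between the y axis of long_bar and the y axis of rack, either way round below 0.08 rad and angle between long_bar's own z axis and vertical below 0.12 rad and z of long_bar_end_a in the frame of rack between 0.061 and 0.078 m and z of long_bar_end_b in the frame of rack between 0.061 and 0.078 m and contact force between long_bar and rack above 0.3 N), for 0.1 s.
2. the bar is snapped in: down on the seats at both ends (horizontal distance between long_bar and rack below 0.01 m and angle between the y axis of long_bar and the y axis of rack, either way round below 0.08 rad and angle between long_bar's own z axis and vertical below 0.12 rad and z of long_bar_end_a in the frame of rack between 0.05 and 0.0568 m and z of long_bar_end_b in the frame of rack between 0.05 and 0.0568 m), for 0.1 s.
At the end, for the whole second after the job is handed in: The long bar is snapped in and down on both seats (each end within 2 mm of seat height), centred on the rack to 10 mm and in line to 0.08 rad; the gripper is still on it, pressing it onto the rack with over 5 N; the three nozzles stand upright in their pockets (all of step 2 and contact force between long_bar and rack above 5 N and contact force between the fingers and long_bar above 3 N and linear speed of long_bar below 0.02 m/s and angle between each of rack_nozzle_1, rack_nozzle_2, rack_nozzle_3's own z axis and vertical below 0.2 rad and z of each of rack_nozzle_1, rack_nozzle_2, rack_nozzle_3 in the frame of rack below 0.016 m); the arm keeps its last pose, push and grip.
It fails at once if the shorter bar is moved by more than 30 mm (distance of short_bar from where it was at the start of the episode above 0.03 m).
It also fails if it takes over 48 s, if anything falls off the work surface, if the arm or the gripper's body presses on something with over 40 N, if the wrist force passes 120 N, or if a joint passes its speed limit or range.

## Working session

There is one attempt and no reset: what is moved stays moved. The work goes in short steps, Python scripts to look and compute and a shell command to move; the robot and the scene stay as the last step left them, time stands still between calls to the robot, and variables do not carry over. Pictures are saved under pics/ and viewed, and the job is handed in when it is done.

```bash
ls; mkdir -p pics; python3 - <<'E'
from station import *
import cv2
print(get_obs())
for n in ("scene","top","wrist"):
    i=camera_info(n);print(n,i)
    im=snapshot(n);cv2.imwrite(f"pics/{n}0.png",im[:,:,::-1])
E
```

```text
pics
{'time': 0.0, 'q': array([ 1.16442573e+00,  4.80834342e-01,  1.59685955e+00,  6.51507210e-06,
        1.06506792e+00, -4.65911870e-02]), 'joint_velocities': array([ 0.00206536, -0.00122189, -0.0009052 ,  0.00049319, -0.00050951,
        0.00164082]), 'joint_efforts': array([ 2.34870553e-03, -9.50643396e+01, -4.30180013e+01,  1.30112935e-04,
        1.20227950e-02, -2.49385357e-05]), 'position': array([228.6614467 , 608.0319484 , 230.67609069]), 'tool_rot': array([-1.34043086e-04,  1.78922583e-01,  9.83862982e-01, -5.69010555e-04]), 'force': array([ 0.1512695,  0.1799617, -0.6808538]), 'wrist_torque': array([-0.02672107, -0.03502963,  0.04710129]), 'opening': 85.19714400275136}
scene {'fovy': 55.242948155667925, 'cx': 317.0992657724953, 'cy': 198.95781645312027, 'extrinsics': array([[-4.69723971e-01,  5.08434048e-01, -7.21702300e-01,
        -7.88911785e+01],
       [-8.82674445e-01, -2.55982214e-01,  3.94155973e-01,
         3.22919029e+02],
       [ 1.56593641e-02,  8.22172686e-01,  5.69022723e-01,
         5.53214642e+02],
       [ 0.00000000e+00,  0.00000000e+00,  0.00000000e
[... 220 characters left out ...]
    [-9.99977461e-01,  1.32023797e-03, -6.58283081e-03,
        -1.19876213e+01],
       [-6.50168483e-03,  5.41524106e-02,  9.98511514e-01,
         1.00445123e+03],
       [ 0.00000000e+00,  0.00000000e+00,  0.00000000e+00,
         1.00000000e+00]])}
wrist {'fovy': 62.30465407810428, 'cx': 322.1708896232988, 'cy': 198.06204474666634, 'tool_from_camera': array([[-1.15273714e-03,  9.57312499e-01,  2.89052676e-01,
         7.26998735e+01],
       [ 9.99998529e-01,  1.47062956e-03, -8.82595586e-04,
         8.06325326e-01],
       [-1.27000920e-03,  2.89051234e-01, -9.57312787e-01,
        -1.44198177e+02],
       [ 0.00000000e+00,  0.00000000e+00,  0.00000000e+00,
         1.00000000e+00]])}
```

View pics/scene0.png

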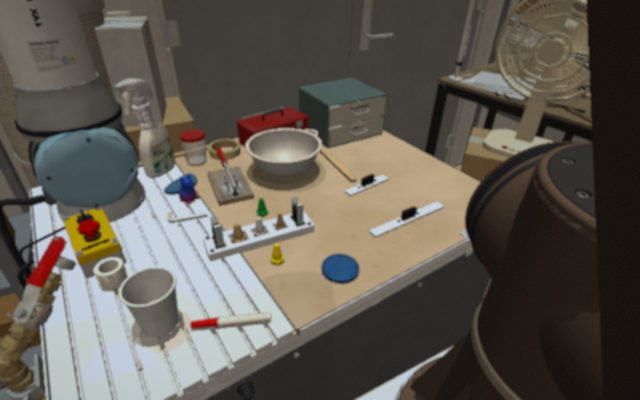

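View pics/top0.png

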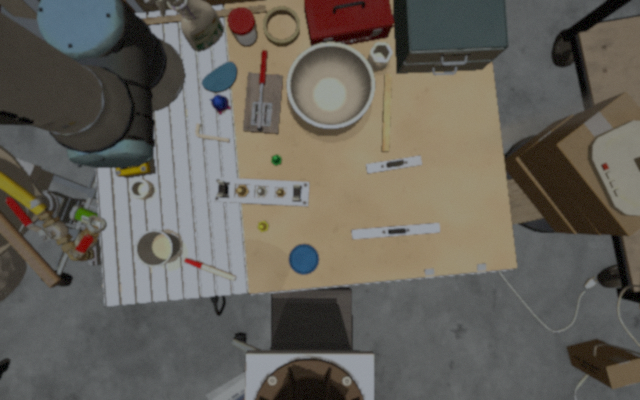

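View pics/wrist0.png

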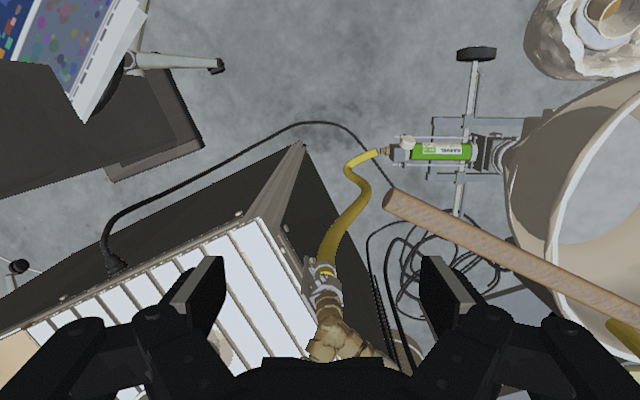

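The top view shows two bar candidates: pixel (394,164), about 57 px long, and (396,231), about 88 px long. The rack is at (264,192), with the green (277,160) and yellow (262,226) look-alikes beside it. The bar at (396,231) looks like the long one. I'll measure both and check with an enlarged crop.

```bash
cat > h.py <<'E'
import numpy as np,cv2
from station import *
from scipy.spatial.transform import Rotation as R
def cam(n,o=None):
    i=camera_info(n); f=200/np.tan(np.radians(i['fovy']/2))
    if n=='wrist':
        o=o or get_obs(); T=np.eye(4);w,x,y,z=o['tool_rot'];T[:3,:3]=R.from_quat([x,y,z,w]).as_matrix();T[:3,3]=o['position']
        E=T@i['tool_from_camera']
    else:E=i['extrinsics']
    return E,f,i['cx'],i['cy']
def ray(c,u,v,z):
    E,f,cx,cy=c; d=E[:3,:3]@np.array([(u-cx)/f,-(v-cy)/f,-1]); t=(z-E[2,3])/d[2]; return E[:3,3]+t*d
def proj(c,p):
    E,f,cx,cy=c; q=E[:3,:3].T@(np.asarray(p)-E[:3,3]); return cx+f*q[0]/-q[2], cy-f*q[1]/-q[2]
E
python3 - <<'E'
from h import *
im=cv2.imread('pics/top0.png');c=cam('top')
hsv=cv2.cvtColor(im,cv2.COLOR_BGR2HSV)
for name,(x0,y0,x1,y1) in dict(a=(355,145,435,180),b=(340,215,450,245),rack=(210,170,315,212)).items():
    s=hsv[y0:y1,x0:x1]; 
    m=((s[:,:,1]<60)&(s[:,:,2]>110)).astype(np.uint8)*255
    cs,_=cv2.findContours(m,cv2.RETR_EXTERNAL,cv2.CHAIN_APPROX_NONE)
    k=max(cs,key=cv2.contourArea); r=cv2.minAreaRect(k)
    b=cv2.boxPoints(r)+[x0,y0]; z=6 if name!='rack' else 18
    P=np.array([ray(c,u,v,z) for u,v in b]); print(name,r,b.round(1).tolist(),P.mean(0).round(1), [np.linalg.norm(P[i]-P[i-1]).round(1) for i in range(4)])
    e=max([P[i]-P[i-1] for i in range(4)],key=np.linalg.norm);print('ang of long axis from world y',np.arctan(-e[0]/e[1]))
cv2.imwrite('pics/crop_top.png',np.hstack([cv2.resize(im[140:250,335:455],None,fx=3.3,fy=3.3,interpolation=2),cv2.resize(im[140:250,205:325],None,fx=3.3,fy=3.3,interpolation=2)]))
E
```

```text
a ((38.264869689941406, 19.03066635131836), (12.545899391174316, 58.03017807006836), 82.56858825683594) [[363.7, 161.6], [421.2, 154.1], [422.8, 166.5], [365.3, 174.0]] [ 622.  -211.6    6. ] [np.float64(31.8), np.float64(146.5), np.float64(31.8), np.float64(146.2)]
ang of long axis from world y 0.13125447846367655
b ((55.51111602783203, 15.639110565185547), (11.563058853149414, 89.75325775146484), 85.42607879638672) [[350.3, 228.5], [439.8, 221.3], [440.7, 232.8], [351.2, 240.0]] [ 454.6 -215.6    6. ] [np.float64(28.8), np.float64(224.4), np.float64(28.8), np.float64(224.0)]
ang of long axis from world y 0.08146429264692626
rack ((49.49999237060547, 20.499996185302734), (98.99998474121094, 40.99999237060547), 0.0) [[210.0, 211.0], [210.0, 170.0], [309.0, 170.0], [309.0, 211.0]] [554.  123.9  18. ] [np.float64(245.8), np.float64(102.3), np.float64(247.2), np.float64(102.1)]
ang of long axis from world y 0.0009015639168230745
```

View pics/crop_top.png

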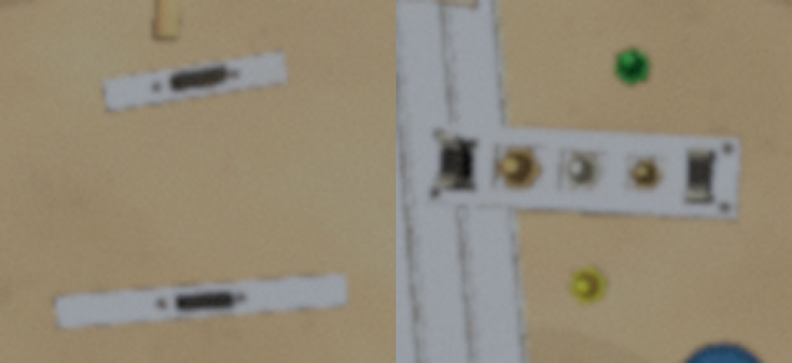

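Confirmed: the bar at (396,231) measures 224 x 29 mm, so it is the long bar (220). The other, at (394,164), measures 146 mm, so it is the short one (140). In the right crop, the largest nozzle sits at the left end of the rack, so rack +y is roughly world +y. I'll turn the tool and then travel.

```bash
python3 -m crank '[[[0,0,0],[0,0,0.14],8.5],[[0,0,0],[0,0,0.14],8.5],[[0,0,0],[0,0,0.14],8.5],[[0,0,0],[0,0,0.14],8.5]]'; python3 -m crank '[[[0,0,0],[0,0,0.14],8.5],[[0,0,0],[0,0,0.14],8.5],[[0,0,0],[0,0,0.14],8.5],[[0,0,0],[0,0,0.14],8.5]]'
```

```text
time: 0.55
position: [228.7, 608.2, 231.0]
tool_rot: [-0.0, 0.446, 0.895, -0.0]
force: [-0.1, 0.5, -0.2]
opening: 84.8
time: 0.95
position: [228.8, 608.2, 231.0]
tool_rot: [0.0, 0.676, 0.737, -0.0]
force: [-0.2, 0.6, 0.4]
opening: 85.3
```

```bash
for i in 1 2; do python3 -m crank '[[[-4.0,2.3,0],[0,0,0],8.5],[[-4.0,2.3,0],[0,0,0],8.5],[[-4.0,2.3,0],[0,0,0],8.5],[[-4.0,2.3,0],[0,0,0],8.5]]'; done;  python3 -m crank '[[[-4.0,2.3,0],[0,0,0],8.5],[[-4.0,2.3,0],[0,0,0],8.5],[[-4.0,2.3,0],[0,0,0],8.5],[[-4.0,2.3,0],[0,0,0],8.5],[[0,0,0],[0,0,0],8.5]]'
python3 - <<'E'
from h import *
print(get_obs()['position'],get_obs()['tool_rot'])
c=cam('wrist');im=snapshot('wrist');cv2.imwrite('pics/w1.png',im[:,:,::-1]);np.save('w1.npy',np.array(c,dtype=object),allow_pickle=True)
E
```

```text
time: 1.35
position: [335.5, 455.8, 231.1]
tool_rot: [0.0, 0.674, 0.739, -0.0]
force: [0.2, 0.8, 0.6]
opening: 84.9
time: 1.75
position: [441.9, 304.7, 231.3]
tool_rot: [0.0, 0.674, 0.739, 0.0]
force: [1.3, 0.7, 0.1]
opening: 84.9
time: 2.25
position: [550.1, 151.3, 231.2]
tool_rot: [0.001, 0.676, 0.737, 0.0]
force: [-0.8, 0.5, -0.6]
opening: 85.0
[550.124276   151.31134589 231.16111566] [7.25713551e-04 6.75627498e-01 7.37242797e-01 1.22906008e-04]
```

View pics/w1.png

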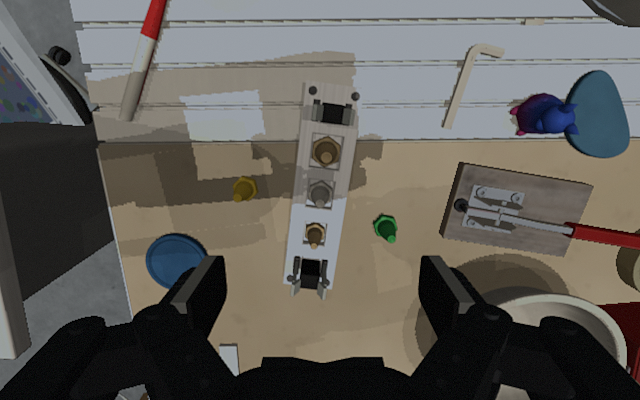

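```bash
python3 - <<'E'
import cv2
im=cv2.imread('pics/w1.png')
a=cv2.resize(im[75:135,290:370],None,fx=5,fy=5,interpolation=2);b=cv2.resize(im[245:305,271:351],None,fx=5,fy=5,interpolation=2)
cv2.imwrite('pics/w1c.png',cv2.hconcat([a,b]))
E
```

```text
(no output)
```

View pics/w1c.png

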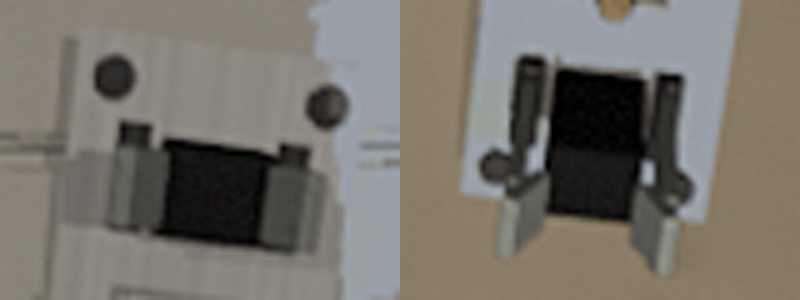

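```bash
python3 - <<'E'
from h import *
c=np.load('w1.npy',allow_pickle=True)
a=ray(c,333.2,114.3,54.5);b=ray(c,309.4,281.6,54.5)
d=a-b;print('seats',a,b,np.linalg.norm(d),'ctr',(a+b)/2,'yaw',np.arctan2(-d[0],d[1]))
for u,v in [(305,82.6),(283.4,283),(332,289)]: print(ray(c,u,v,18))
for u,v in [(329,160),(319.5,201),(313,244)]: print('noz',ray(c,u,v,52))
g=ray(c,305,82.6,18);h=ray(c,283.4,283,18);k=ray(c,332,289,18);print(np.linalg.norm(g-h),np.linalg.norm(h-k),(g+k)/2,np.arctan2(-(g-h)[0],(g-h)[1]))
t=cam('top');print('top proj',[proj(t,p) for p in(a,b)]);print(ray(t,458/3.3-120*1.0+205+0,0,0) if 0 else '')
for u,v in [((457-396)/3.3+205,140+163/3.3),((700-396)/3.3+205,140+175/3.3)]: print('top seat',(u,v),ray(t,u,v,54.5))
E
```

```text
seats [556.7732035  211.70149165  54.5       ] [547.77550482  32.21622142  54.5       ] 179.7106585832779 ctr [552.27435416 121.95885653  54.5       ] yaw -0.050088638020623424
[526.44372904 238.91776332  18.        ]
[516.55376155   5.5791236   18.        ]
[576.56931562   2.33979974  18.        ]
noz [556.91594301 167.68532233  52.        ]
noz [551.11969211 124.65876142  52.        ]
noz [548.23052898  76.23391912  52.        ]
233.54813689083502 60.10291132001039 [551.50652233 120.62878153  18.        ] -0.042359257705874995
top proj [(np.float64(220.80499932220982), np.float64(188.22206749487358)), (np.float64(295.61318349903615), np.float64(192.0612086186205))]

top seat (223.4848484848485, 189.3939393939394) [553.96430685 205.22694943  54.5       ]
top seat (297.1212121212121, 193.03030303030303) [545.45597877  28.59674996  54.5       ]
```

Seats 179.7 mm apart (must be 180). Rack centre (552, 122), yaw −0.050, and the base corners agree. Next, over the long bar.

```bash
python3 -m crank '[[[-4.1,-1.5,0],[0,0,0],8.5],[[-4.1,-1.5,0],[0,0,0],8.5],[[-4.1,-1.5,0],[0,0,0],8.5],[[-4.1,-1.5,0],[0,0,0],8.5]]';  python3 -m crank '[[[-4.1,-1.5,0],[0,0,0],8.5],[[-4.1,-1.5,0],[0,0,0],8.5],[[-4.1,-1.5,0],[0,0,0],8.5],[[-4.1,-1.5,0],[0,0,0],8.5],[[0,0,0],[0,0,0],8.5]]'
python3 - <<'E'
from h import *
print(get_obs()['position'],get_obs()['tool_rot'])
c=cam('wrist');im=snapshot('wrist');cv2.imwrite('pics/w2.png',im[:,:,::-1]);np.save('w2.npy',np.array(c,dtype=object),allow_pickle=True)
E
```

```text
time: 2.7
position: [501.3, -13.6, 231.2]
tool_rot: [-0.0, 0.674, 0.739, -0.0]
force: [0.8, -0.4, -0.9]
opening: 85.0
time: 3.2
position: [456.5, -185.2, 231.3]
tool_rot: [0.0, 0.675, 0.738, -0.0]
force: [-0.2, 0.2, 0.4]
opening: 85.1
[ 456.4870329  -185.16642895  231.30658166] [ 2.24860745e-04  6.75257754e-01  7.37581732e-01 -3.20830356e-04]
```

View pics/w2.png

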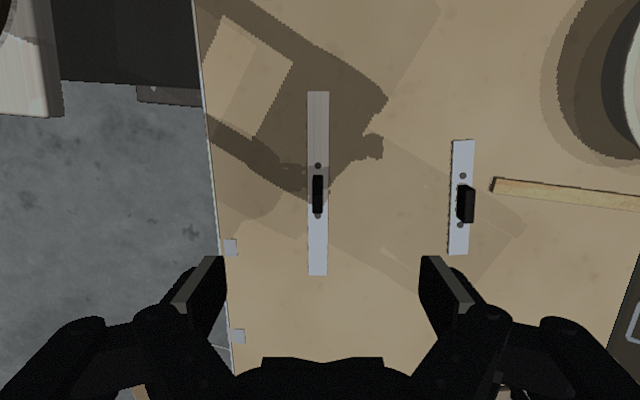

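```bash
python3 - <<'E'
from h import *
c=np.load('w2.npy',allow_pickle=True)
im=cv2.imread('pics/w2.png');x0,y0,x1,y1=295,80,340,290
s=cv2.cvtColor(im,cv2.COLOR_BGR2HSV)[y0:y1,x0:x1]
cv2.imwrite('pics/w2c.png',cv2.resize(im[y0:y1,x0-40:x1+40],None,fx=2.8,fy=2.8,interpolation=2))
for sat in (35,50):
    m=((s[:,:,1]<sat)&(s[:,:,2]>70)).astype(np.uint8)*255
    k=max(cv2.findContours(m,0,1)[0],key=cv2.contourArea);b=cv2.boxPoints(cv2.minAreaRect(k))+[x0,y0]
    P=np.array([ray(c,u,v,6) for u,v in b]);e=max([P[i]-P[i-1] for i in range(4)],key=np.linalg.norm)
    print(b.round(1).tolist(),P.mean(0).round(1),[np.linalg.norm(P[i]-P[i-1]).round(1) for i in range(4)],np.arctan(-e[0]/e[1]))
m=(s[:,:,2]<35).astype(np.uint8);n,l,st,ce=cv2.connectedComponentsWithStats(m)
for i in range(1,n):
    if st[i,4]>20: print('dark',st[i]+[x0,y0,0,0,0],ce[i]+[x0,y0],ray(c,*(ce[i]+[x0,y0]),30))
E
```

```text
[[307.0, 91.0], [329.0, 91.0], [329.0, 275.0], [307.0, 275.0]] [ 455.3 -213.8    6. ] [np.float64(219.7), np.float64(23.4), np.float64(219.7), np.float64(27.6)] 0.07374655014073839
[[307.0, 91.0], [329.0, 91.0], [329.0, 275.0], [307.0, 275.0]] [ 455.3 -213.8    6. ] [np.float64(219.7), np.float64(23.4), np.float64(219.7), np.float64(27.6)] 0.07374655014073839
dark [312 175  11  39 363] [317.19008264 193.28374656] [ 454.42376207 -210.18855212   30.        ]
```

View pics/w2c.png

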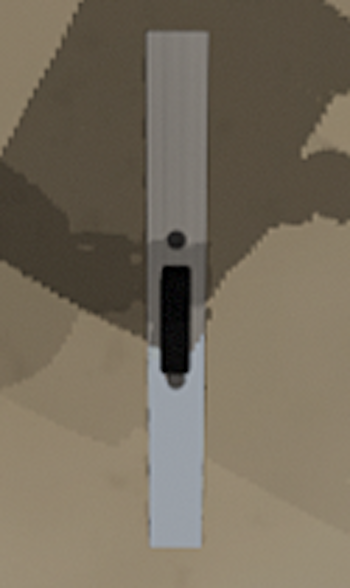

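```bash
cat >> h.py <<'E'
def shift(tx,ty,yaw_t=None):
    o=get_obs();w,x,y,z=o['tool_rot'];M=R.from_quat([x,y,z,w]).as_matrix()
    d=M.T@(np.array([tx,ty,o['position'][2]])-o['position']);ang=np.arctan2(M[1,1],M[0,1])
    print('pos',o['position'].round(1),'tool shift mm',d.round(1),'jaw yaw',ang.round(4),'tilt',np.round(M[:,2],4), 'turn tool z', None if yaw_t is None else round(ang-yaw_t,4))
E
python3 - <<'E'
from h import *
c=np.load('w2.npy',allow_pickle=True)
a=ray(c,318.6,91,6);b=ray(c,318.0,275.5,6);d=a-b
print(a,b,np.linalg.norm(d),(a+b)/2,np.arctan(-d[0]/d[1]))
print([ray(c,u,v,30) for u,v in [(317.6,175),(317.6,213.5)]])
m=(a+b)/2
shift(m[0],m[1],np.arctan(-d[0]/d[1]))
E
```

```text
[ 446.78707758 -104.27905567    6.        ] [ 464.50565077 -323.97929539    6.        ] 220.41357301493082 [ 455.64636417 -214.12917553    6.        ] 0.08047468299605308
[array([ 453.18258572, -189.90341747,   30.        ]), array([ 456.79645663, -233.33485732,   30.        ])]
pos [ 456.9 -183.3  231.2] tool shift mm [-30.6  -4.   -0. ] jaw yaw 0.0881 tilt [-2.e-04  1.e-04 -1.e+00] turn tool z 0.0076
```

```bash
python3 - <<'E'
from h import *
for i in range(6):
    o=get_obs();print(o['time'],o['position'].round(2),o['tool_rot'].round(4),o['q'].round(4))
    snapshot('wrist')
E
```

```text
3.25 [ 456.9  -183.29  231.24] [-1.000e-04  6.753e-01  7.375e-01 -0.000e+00] [-0.4431  0.2605  1.9492 -0.      0.932  -0.5311]
3.3 [ 457.22 -182.05  231.2 ] [-3.000e-04  6.748e-01  7.380e-01  1.000e-04] [-4.4080e-01  2.6050e-01  1.9495e+00  4.0000e-04  9.3210e-01 -5.3030e-01]
3.35 [ 457.49 -181.3   231.2 ] [-3.000e-04  6.743e-01  7.384e-01  1.000e-04] [-4.3920e-01  2.6040e-01  1.9495e+00  4.0000e-04  9.3210e-01 -5.3010e-01]
3.4 [ 457.66 -180.93  231.25] [-2.000e-04  6.739e-01  7.388e-01  1.000e-04] [-4.3830e-01  2.6040e-01  1.9495e+00  3.0000e-04  9.3210e-01 -5.3020e-01]
3.45 [ 457.81 -180.78  231.25] [-2.000e-04  6.737e-01  7.390e-01  1.000e-04] [-4.3790e-01  2.6040e-01  1.9494e+00  3.0000e-04  9.3210e-01 -5.3040e-01]
3.5 [ 457.86 -180.74  231.27] [-1.000e-04  6.735e-01  7.392e-01  0.000e+00] [-4.3770e-01  2.6040e-01  1.9493e+00  2.0000e-04  9.3210e-01 -5.3060e-01]
```

```bash
python3 - <<'E'
from h import *
shift(455.6,-214.1,.0805)
E
```

```text
pos [ 457.9 -180.8  231.3] tool shift mm [-32.9  -5.4  -0. ] jaw yaw 0.0929 tilt [-1.e-04  2.e-04 -1.e+00] turn tool z 0.0124
```

```bash
python3 -m crank '[[[-1.65,-0.27,1],[0,0,0.006],6],[[-1.64,-0.27,3.8],[0,0,0.006],6],[[0,0,4.0],[0,0,0],6],[[0,0,4.0],[0,0,0],6],[[0,0,4.0],[0,0,0],6]]'; python3 -m crank '[[[0,0,0],[0,0,0],5],[[0,0,0],[0,0,0],5],[[0,0,0],[0,0,0],5],[[0,0,0],[0,0,0],5]]'
python3 - <<'E'
from h import *
shift(455.6,-214.1,.0805)
c=cam('wrist');im=snapshot('wrist');cv2.imwrite('pics/w3.png',im[:,:,::-1]);np.save('w3.npy',np.array(c,dtype=object),allow_pickle=True)
E
```

```text
time: 4.05
position: [455.5, -214.7, 62.1]
tool_rot: [0.0, 0.678, 0.735, 0.0]
force: [0.2, -0.1, -0.4]
opening: 60.1
time: 4.45
position: [456.4, -215.8, 65.2]
tool_rot: [0.002, 0.678, 0.735, 0.0]
force: [0.4, -0.0, 0.6]
opening: 50.1
pos [ 456.4 -215.8   65.2] tool shift mm [ 1.7 -0.6 -0. ] jaw yaw 0.0794 tilt [ 0.0028 -0.0015 -1.    ] turn tool z -0.0011
```

View pics/w3.png

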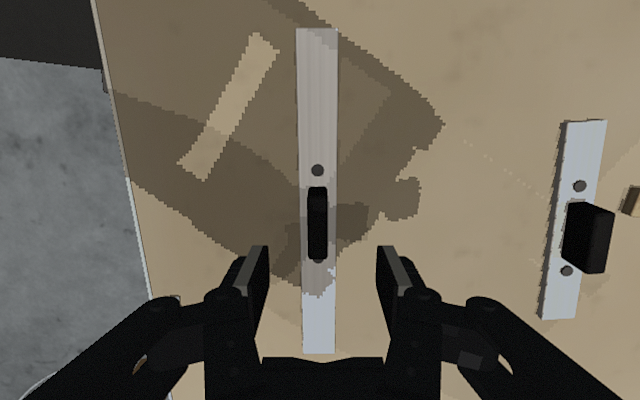

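```bash
python3 - <<'E'
from h import *
c=np.load('w3.npy',allow_pickle=True)
a=ray(c,317.2,187,30);b=ray(c,317.2,259,30);print('block',a,b,np.linalg.norm(a-b),(a+b)/2)
e=ray(c,317,29,6);f=ray(c,319.3,353,6);d=e-f;print('bar',np.linalg.norm(d),(e+f)/2,np.arctan(-d[0]/d[1]))
E
```

```text
block [ 452.91230736 -189.47217452   30.        ] [ 456.20954262 -234.03125407   30.        ] 44.68090565968126 [ 454.56092499 -211.75171429   30.        ]
bar 219.4123625959507 [ 455.2074886 -214.6156486    6.       ] 0.08153268007042488
```

```bash
python3 -m crank '[[[0.15,-0.05,1.5],[0,0,0],5],[[0,0,1.5],[0,0,0],5],[[0,0,1.3],[0,0,0],5],[[0,0,0.7],[0,0,0],5],[[0,0,0.3],[0,0,0],5]]'; python3 -m crank '[[[0,0,0],[0,0,0],5],[[0,0,0],[0,0,0],5],[[0,0,0],[0,0,0],5]]'
```

```text
time: 5.0
position: [454.4, -213.9, 10.0]
tool_rot: [-0.0, 0.679, 0.734, -0.0]
force: [-0.3, 0.1, 0.2]
opening: 49.7
time: 5.3
position: [454.8, -214.0, 10.7]
tool_rot: [0.0, 0.679, 0.734, 0.0]
force: [0.4, 0.2, 0.6]
opening: 49.5
```

```bash
python3 -m crank '[[[0,0,0.3],[0,0,0],4.5],[[0,0,0],[0,0,0],4.0],[[0,0,0],[0,0,0],0.6],[[0,0,0],[0,0,0],0.6],[[0,0,0],[0,0,0],0.6]]' 60; python3 -m crank '[[[0,0,0],[0,0,0],0.6],[[0,0,0],[0,0,0],0.6],[[0,0,0],[0,0,0],0.6],[[0,0,0],[0,0,0],0.6]]'
```

```text
time: 5.8
position: [454.5, -213.9, 7.5]
tool_rot: [-0.0, 0.679, 0.734, -0.0]
force: [-1.7, 0.2, 5.8]
opening: 11.1
time: 6.2
position: [454.5, -213.9, 7.5]
tool_rot: [0.0, 0.679, 0.734, 0.0]
force: [-0.9, 0.7, 5.8]
opening: 10.6
```

```bash
python3 -m crank '[[[0,0,-0.5],[0,0,0],0.3],[[0,0,-1],[0,0,0],0.3],[[0,0,-3],[0,0,0],0.3],[[0,0,-4],[0,0,0],0.3],[[0,0,-4],[0,0,0],0.3]]' 100; python3 -m crank '[[[0,0,-1],[0,0,0],0.3],[[0,0,0],[0,0,0],0.3],[[0,0,0],[0,0,0],0.3],[[0,0,0],[0,0,0],0.3],[[0,0,0],[0,0,0],0.3]]'
python3 - <<'E'
from h import *
shift(552.1,121.8,-.0495)
c=cam('wrist');im=snapshot('wrist');cv2.imwrite('pics/w4.png',im[:,:,::-1])
E
```

```text
time: 6.7
position: [454.0, -213.6, 134.0]
tool_rot: [-0.0, 0.679, 0.734, -0.0]
force: [1.1, -1.3, -2.0]
opening: 9.8
time: 7.2
position: [453.8, -213.5, 141.0]
tool_rot: [-0.001, 0.679, 0.734, -0.0]
force: [0.7, -0.5, -1.6]
opening: 10.1
pos [ 453.8 -213.5  141. ] tool shift mm [3.265e+02 1.245e+02 2.000e-01] jaw yaw 0.079 tilt [-0.0021  0.0011 -1.    ] turn tool z 0.1285
```

View pics/w4.png

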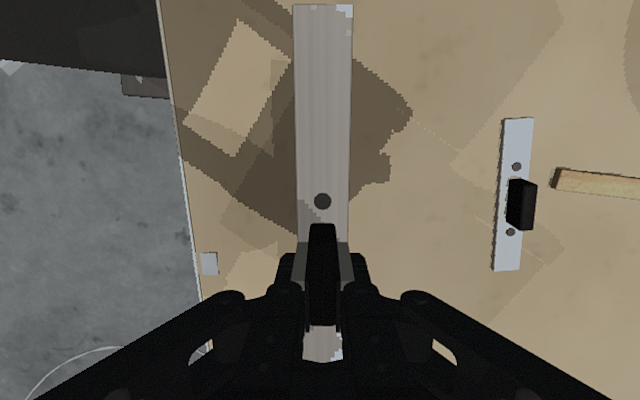

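```bash
python3 - <<'E'
from h import *
E,f,cx,cy=cam('wrist');T=camera_info('wrist')['tool_from_camera'];c=(T,f,cx,cy)
for u,v in [(323.0,4.5),(322.3,201),(322,237),(322,358)]: print(ray(c,u,v,1.5).round(1))
for u,v in [(293.5,4.5),(353,4.5)]: print(ray(c,u,v,1.5).round(1))
for u,v in [(322,224)]: print(ray(c,u,v,-22.5).round(1))
E
```

```text
[109.3   1.8   1.5]
[28.8  1.4  1.5]
[10.9  1.3  1.5]
[-59.7   1.2   1.5]
[109.3  -9.8   1.5]
[109.3  13.5   1.5]
[ 26.8   1.3 -22.5]
```

```bash
python3 -m crank '[[[2.0,0.8,0],[0,0,0],0.3],[[4,1.5,0],[0,0,0],0.3],[[4,1.5,0],[0,0,0],0.3],[[4,1.5,0],[0,0,0],0.3],[[4,1.5,0],[0,0,0],0.3]]'; python3 -m crank '[[[4,1.5,0],[0,0,0],0.3],[[4,1.5,0],[0,0,0],0.3],[[4,1.5,0],[0,0,0],0.3],[[2.5,1,0],[0,0,0],0.3],[[0,0,0],[0,0,0.04],0.3]]'; python3 -m crank '[[[0,0,0],[0,0,0.05],0.3],[[0,0,0],[0,0,0.04],0.3],[[0,0,0],[0,0,0],0.3],[[0,0,0],[0,0,0],0.3],[[0,0,0],[0,0,0],0.3]]' 
python3 - <<'E'
from h import *
shift(551,121.8,-.0495)
c=cam('wrist');im=snapshot('wrist');cv2.imwrite('pics/w5.png',im[:,:,::-1]);np.save('w5.npy',np.array(c,dtype=object),allow_pickle=True)
E
```

```text
time: 7.75
position: [508.0, -27.5, 141.6]
tool_rot: [-0.0, 0.679, 0.734, -0.0]
force: [0.8, -1.0, -1.3]
opening: 9.7
time: 8.25
position: [552.2, 123.1, 141.5]
tool_rot: [-0.0, 0.692, 0.722, 0.0]
force: [0.6, -1.2, -1.5]
opening: 10.1
time: 8.75
position: [551.3, 119.7, 142.0]
tool_rot: [-0.0, 0.725, 0.689, -0.0]
force: [-0.4, 0.5, -1.8]
opening: 9.9
pos [551.3 119.7 142. ] tool shift mm [ 2.1 -0.4 -0. ] jaw yaw -0.0501 tilt [-5.e-04 -1.e-04 -1.e+00] turn tool z -0.0006
```

View pics/w5.png

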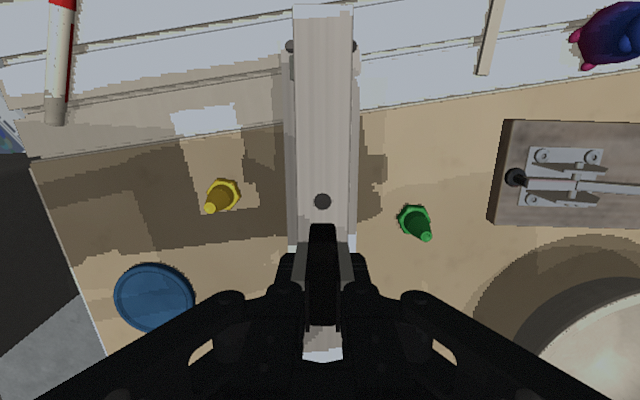

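```bash
python3 -m crank '[[[0.22,0,1],[0,0,0],0.3],[[0,0,2],[0,0,0],0.3],[[0,0,1.7],[0,0,0],0.3],[[0,0,1],[0,0,0],0.3],[[0,0,0.4],[0,0,0],0.3]]'; python3 -m crank '[[[0,0,0],[0,0,0],0.3],[[0,0,0],[0,0,0],0.3],[[0,0,0],[0,0,0],0.3]]' 
python3 - <<'E'
from h import *
shift(551,121.8,-.0495)
for n in('wrist','scene'):
    im=snapshot(n);cv2.imwrite(f'pics/{n}6.png',im[:,:,::-1])
cv2.imwrite('pics/scene6c.png',cv2.resize(im[180:280,170:330,::-1],None,fx=5,fy=5,interpolation=2))
E
```

```text
time: 9.3
position: [550.9, 122.0, 80.0]
tool_rot: [-0.0, 0.725, 0.689, -0.001]
force: [0.5, 0.9, -0.8]
opening: 10.0
time: 9.6
position: [552.1, 122.1, 82.0]
tool_rot: [0.0, 0.725, 0.689, 0.0]
force: [0.5, -0.1, -2.0]
opening: 9.7
pos [552.1 122.1  82. ] tool shift mm [-0.3 -1.1 -0. ] jaw yaw -0.051 tilt [ 1.1e-03  2.0e-04 -1.0e+00] turn tool z -0.0015
```

View pics/wrist6.png

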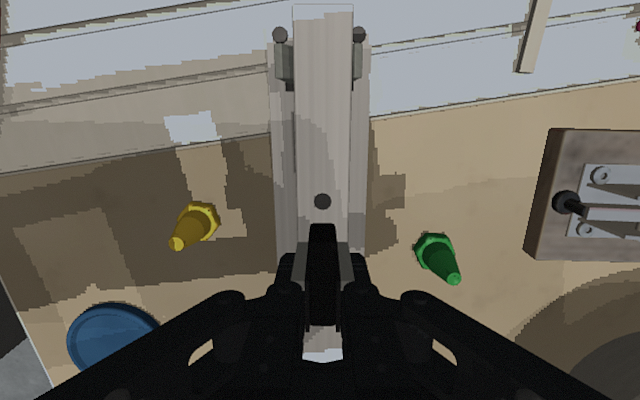

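View pics/scene6c.png

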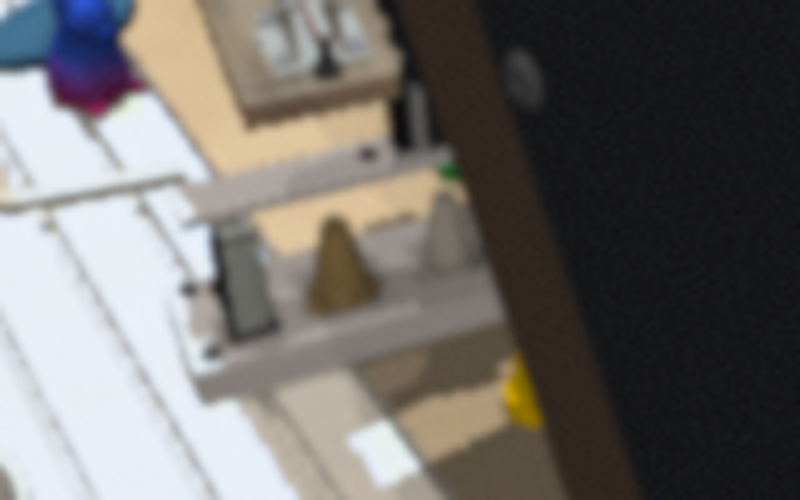

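```bash
python3 -m crank '[[[0,-0.13,0.2],[0,0,0],0.3],[[0,0,0.1],[0,0,0],0.3],[[0,0,0],[0,0,0],0.3],[[0,0,0],[0,0,0],0.3],[[0,0,0],[0,0,0],0.3]]' 
python3 - <<'E'
from h import *
shift(551,121.8,-.0495)
im=snapshot('wrist')[:,:,::-1];cv2.imwrite('pics/w7.png',cv2.resize(im[0:110,250:400],None,fx=5,fy=5,interpolation=2));print(get_obs()['position'])
E
```

```text
time: 10.2
position: [550.4, 122.1, 78.3]
tool_rot: [0.0, 0.725, 0.689, 0.0]
force: [-0.1, -0.2, -0.9]
opening: 9.6
pos [550.4 122.1  78.3] tool shift mm [-0.2  0.7  0. ] jaw yaw -0.051 tilt [ 1.e-04  0.e+00 -1.e+00] turn tool z -0.0015
[550.30850286 122.07791359  78.31279616]
```

View pics/w7.png

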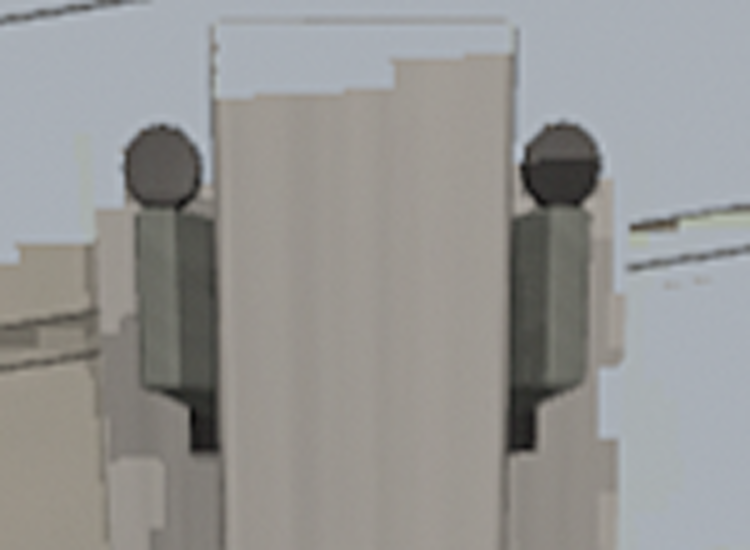

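The bar is now centred between the far pair of catches: catch edges at crop columns 137 and 588, bar edges at 214 and 514. I'll lower it into the mouths in small steps.

```bash
python3 -m crank '[[[0,0,0.1],[0,0,0],0.3],[[0,0,0.1],[0,0,0],0.3],[[0,0,0],[0,0,0],0.3]]';python3 -m crank '[[[0,0,0.1],[0,0,0],0.3],[[0,0,0],[0,0,0],0.3],[[0,0,0],[0,0,0],0.3]]' ;python3 -m crank '[[[0,0,0.1],[0,0,0],0.3],[[0,0,0],[0,0,0],0.3],[[0,0,0],[0,0,0],0.3]]'
```

```text
time: 10.55
position: [550.3, 122.0, 76.2]
tool_rot: [0.0, 0.725, 0.689, -0.0]
force: [0.7, 0.3, -1.8]
opening: 10.0
time: 10.85
position: [550.4, 122.1, 75.3]
tool_rot: [0.0, 0.725, 0.689, 0.0]
force: [1.0, -0.9, -0.7]
opening: 10.0
time: 11.15
position: [550.4, 122.1, 74.3]
tool_rot: [0.0, 0.725, 0.689, 0.0]
force: [1.4, 0.1, 0.0]
opening: 10.1
```

```bash
python3 -m crank '[[[0,0,0.1],[0,0,0],0.3],[[0,0,0],[0,0,0],0.3],[[0,0,0],[0,0,0],0.3]]' ;python3 -m crank '[[[0,0,0],[0,0,0],0.3],[[0,0,0],[0,0,0],0.3],[[0,0,0],[0,0,0],0.3]]'; python3 - <<'E'
from h import *
shift(551,121.8,-.0495)
for i in range(5):
  im=snapshot('wrist')[:,:,::-1];o=get_obs();print(o['force'].round(1),o['wrist_torque'].round(2))
cv2.imwrite('pics/w8.png',im)
E
```

```text
time: 11.45
position: [550.4, 122.1, 73.4]
tool_rot: [0.0, 0.725, 0.689, 0.0]
force: [0.5, -0.1, 2.4]
opening: 9.8
time: 11.75
position: [550.4, 122.1, 73.3]
tool_rot: [0.0, 0.725, 0.689, 0.0]
force: [1.5, 1.0, 3.5]
opening: 10.0
pos [550.4 122.1  73.3] tool shift mm [-0.3  0.6  0. ] jaw yaw -0.051 tilt [ 2.e-04  0.e+00 -1.e+00] turn tool z -0.0015
[ 0.9 -0.3  3.7] [ 0.1  -0.21  0.1 ]
[1.1 0.5 3.1] [ 0.08 -0.16  0.12]
[1.3 0.7 4. ] [ 0.07 -0.22  0.11]
[ 0.9 -0.1  3.6] [ 0.08 -0.17  0.06]
[0.5 1.7 3.9] [ 0.05 -0.18  0.05]
```

View pics/w8.png

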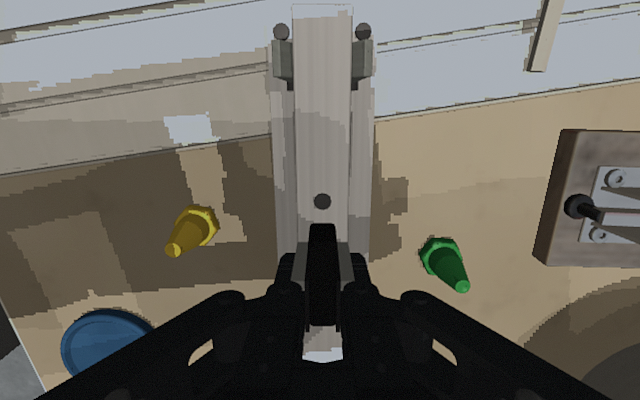

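It rests in the mouths with about 5 N of contact for over 0.5 s, so step 1 is met. Now I'll press it through.

```bash
python3 -m crank '[[[0,0,0.2],[0,0,0],0.3],[[0,0,0.2],[0,0,0],0.3],[[0,0,0],[0,0,0],0.3]]' ;python3 -m crank '[[[0,0,0.2],[0,0,0],0.3],[[0,0,0],[0,0,0],0.3],[[0,0,0],[0,0,0],0.3]]'; python3 -m crank '[[[0,0,0.2],[0,0,0],0.3],[[0,0,0],[0,0,0],0.3],[[0,0,0],[0,0,0],0.3]]'
```

```text
time: 12.3
position: [550.2, 122.0, 69.1]
tool_rot: [-0.0, 0.725, 0.689, -0.0]
force: [1.3, 0.5, -0.6]
opening: 9.8
time: 12.6
position: [550.2, 122.1, 67.0]
tool_rot: [-0.0, 0.725, 0.689, -0.0]
force: [2.6, 1.2, -4.4]
opening: 10.0
time: 12.9
position: [550.0, 122.0, 64.9]
tool_rot: [-0.0, 0.725, 0.689, -0.0]
force: [2.6, -0.5, -8.4]
opening: 9.8
```

```bash
python3 -m crank '[[[0,0,0.2],[0,0,0],0.3],[[0,0,0],[0,0,0],0.3],[[0,0,0],[0,0,0],0.3]]'; python3 -m crank '[[[0,0,0.1],[0,0,0],0.3],[[0,0,0],[0,0,0],0.3],[[0,0,0],[0,0,0],0.3]]'; python3 - <<'E'
from h import *
shift(551,121.8,-.0495)
im=snapshot('wrist')[:,:,::-1];o=get_obs();print(o['force'].round(1),o['wrist_torque'].round(2))
cv2.imwrite('pics/w9.png',im)
E
```

```text
time: 13.2
position: [550.0, 122.0, 63.1]
tool_rot: [-0.0, 0.725, 0.689, -0.0]
force: [0.2, 0.2, -5.8]
opening: 9.9
time: 13.5
position: [550.3, 122.1, 62.4]
tool_rot: [0.0, 0.725, 0.689, -0.0]
force: [-0.3, 0.5, -1.4]
opening: 9.9
pos [550.3 122.1  62.4] tool shift mm [-0.2  0.7  0. ] jaw yaw -0.051 tilt [ 0. -0. -1.] turn tool z -0.0015
[-0.  -0.2 -1.2] [ 0.02 -0.01 -0.03]
```

View pics/w9.png

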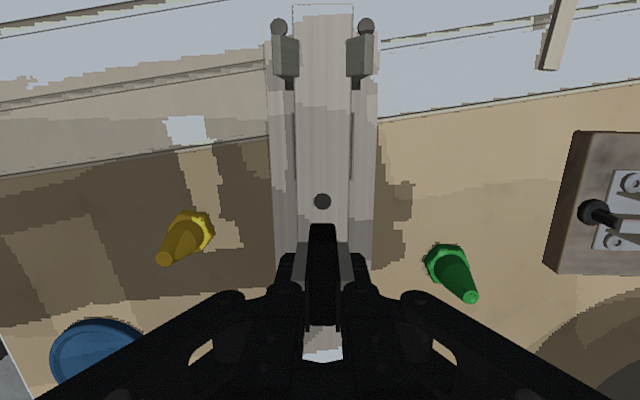

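The catches now overhang the bar edges at (285,55) and (360,55), so it has snapped in. I'll build up the push.

```bash
python3 -m crank '[[[0,0,0.1],[0,0,0],0.3],[[0,0,0],[0,0,0],0.3],[[0,0,0],[0,0,0],0.3]]'; python3 -m crank '[[[0,0,0.05],[0,0,0],0.3],[[0,0,0],[0,0,0],0.3],[[0,0,0],[0,0,0],0.3]]'; python3 -c "
from h import *
print(get_obs()['force'],get_obs()['wrist_torque'])"
```

```text
time: 13.85
position: [550.4, 122.1, 62.1]
tool_rot: [0.0, 0.725, 0.689, 0.0]
force: [-4.3, -0.4, 13.6]
opening: 10.3
time: 14.15
position: [550.4, 122.1, 62.1]
tool_rot: [0.0, 0.725, 0.689, 0.0]
force: [-6.5, -1.4, 24.2]
opening: 9.6
[-6.45998736 -1.41944188 24.17968446] [-0.20642123  1.19904736 -0.02842418]
```

```bash
python3 -m crank '[[[0,0,-0.06],[0,0,0],0.3],[[0,0,0],[0,0,0],0.3],[[0,0,0],[0,0,0],0.3],[[0,0,0],[0,0,0],0.3],[[0,0,0],[0,0,0],0.3]]'; python3 -m crank '[[[0,0,0],[0,0,0],0.3],[[0,0,0],[0,0,0],0.3],[[0,0,0],[0,0,0],0.3]]'; python3 - <<'E'
from h import *
for n in ('wrist','scene','top'):
    im=snapshot(n);cv2.imwrite(f'pics/{n}10.png',im[:,:,::-1]);o=get_obs();print(o['position'].round(2),o['force'].round(1),o['wrist_torque'].round(2))
    if n=='scene':cv2.imwrite('pics/scene10c.png',cv2.resize(im[180:280,170:330,::-1],None,fx=5,fy=5,interpolation=2))
E
```

```text
time: 14.65
position: [550.4, 122.1, 62.1]
tool_rot: [0.0, 0.725, 0.689, 0.0]
force: [-4.1, -0.9, 12.7]
opening: 9.8
time: 14.95
position: [550.4, 122.1, 62.1]
tool_rot: [0.0, 0.725, 0.689, 0.0]
force: [-3.5, -0.8, 13.4]
opening: 9.6
[550.38 122.08  62.07] [-3.2 -1.4 13.5] [-0.1   0.69 -0.02]
[550.39 122.08  62.07] [-3.1 -1.1 12.2] [-0.15  0.75  0.05]
[550.38 122.09  62.08] [-4.4 -1.6 14. ] [-0.12  0.64  0.01]
```

View pics/scene10c.png

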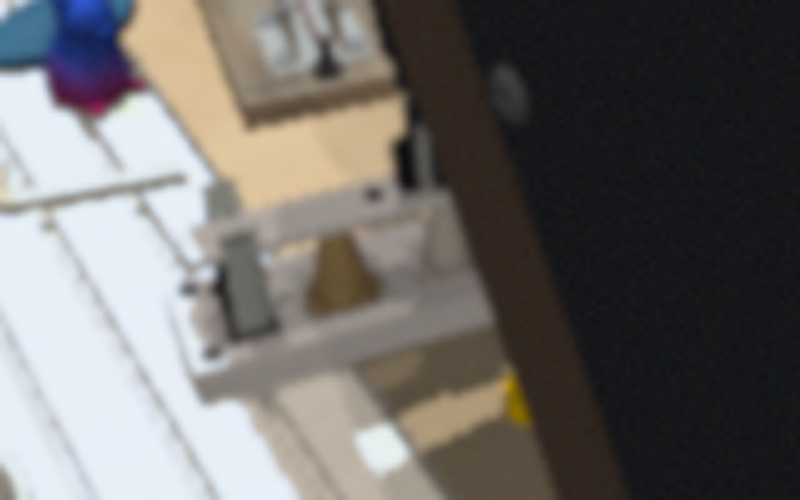

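View pics/top10.png

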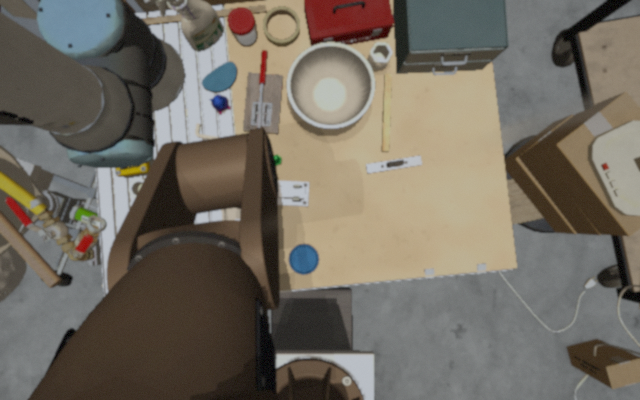

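The scene crop shows the bar down between the far catches and the nozzles (335,275) and (445,240) upright. In the top view the short bar still lies at (394,164). The push is steady at about 13 N, so I'm handing in.

```bash
python3 -c "
from station import *
print(finish_job())"
```

```text
the job is handed in; nothing more can be done
None
```

I took the long bar, which measured 220 mm against 146 mm for the other, and laid it in both catch mouths. It rested there at about 5 N for over half a second. I then pressed it through the click and handed in at about 15 s with the gripper still closed on it.

**Last checks:**
- **Push:** the downward force held at 12–14 N, with one brief 24 N peak that I backed off straight away.
- **Seating:** the tool came to a hard stop at z = 62.1 mm, where I expected 62.0. It had no measurable tilt, and the in-line error was about 0.001 rad.
- **Centring:** the bar is within about 2 mm of the measured rack centre. My wrist-camera measurement of the rack read about 1.4 mm too far in x. I corrected this by eye so the bar sat centred between the far pair of catches before pressing.
- **Other parts:** the short bar is still where it was in the overhead view, and the two nozzles I could see are upright.

**Not seen directly:** the arm hid the near pair of catches and the smallest nozzle. Seating at that end is inferred from the level tool, the small wrist torque along the bar and the stop height. About 4 N of sideways force also remained at the end.

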